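# Seat the amber rod lens in the sprung vee jig and hold it down

### The job

In this stained-glass studio, lift the amber glass rod out of its wooden rest and lay it in the vee of the blue jig, centred lengthwise, with its brass-capped end towards the red end plate. Once it has settled there, press it gently straight down from above with the gripper, so that it bears on both faces of the vee and the sprung bed stays at least half-way down its travel, and finish while still holding it pressed like that. Leave the green rod and everything else on the table where they are.

Things in the scene. Friction and masses are not known exactly. Their poses are not given: they have to be found in the camera images.
- amber_rod: Amber glass rod lens, 26 mm diameter, with a brass cap (24 mm diameter) on one end; 136 to 213 g. Origin on the axis, near the centre of mass; x along the axis towards the cap: glass from -60 to +55 mm, cap from 55 to 68 mm. May be rolled about x. Starts lying level in a rest, axis 27 mm above the table, its origin within 6 mm of the rest's middle.
- amber_cap (a point): Outer face of the amber rod's brass cap, on the axis, 68 mm from the rod's origin along its x.
- green_rod: Green glass rod of the same size and shape, lying in the other rest; to be left alone. Origin and x as for the amber rod.
- rest_a: Fixed wooden rest, 110 x 44 mm. Origin at the middle of its underside, x along the rod. On a 4 mm base strip stand two saddles, 18 mm long, 40 mm either side of the middle: floor 14 mm up, lips 6 mm higher beside the rod. Between them (62 mm) is only the strip: fingers can straddle the rod's middle there, closing across it.
- rest_b: The other wooden rest, the same as rest_a. Either may hold the amber rod.
- jig: Vee jig fixed to the table: blue base plate 200 (x) x 90 x 10 mm. Origin at the middle of its underside; x along the vee towards the red end plate (60 mm wide, its top 35 mm above the table, from 87 to 97 mm along x). The base carries the sprung bed.
- bed (a joint): How far the aluminium bed with the vee is pushed down, in m: 0 with the springs up, 0.008 at its stop; straight down. It stays at 0 under the rod alone; pushing on the rod, it starts to sink at 2 to 4 N, takes 7 to 9 N at 4 mm and 12 to 14 N at the stop, and springs back. The bed's plate is 48 mm wide, its top 28 mm above the table at 0.
- seat (a point): Where the middle of the rod's axis (amber_rod) lies when the rod is seated: midway along the vee, 54 mm above the table when the bed is up; it sinks with the bed. Its axes are parallel to the jig's.
- vee_left: The vee's steel faces on the jig's +y side, sloping 45 degrees, on two blocks 24 mm long, 42 mm either side of the middle along x; the 60 mm gap between them lets fingers straddle the rod. Block tops lie 3 mm below a seated rod's axis and reach 24 mm out sideways; in the gap the bed's plate is 26 mm below that axis. Origin: bottom middle of the bed.
- vee_right: The vee's faces on the jig's -y side, the mirror image of vee_left. Fingers that still grip the rod's sides hold it slightly off centre and often load only one face; pushing on the top of the rod with shut fingers, 13 mm above its axis, loads both evenly.
- slate: Bystander: dark slate chip, 75 x 50 x 7 mm, loose; origin at the middle of its underside.
- came: Bystander: grey lead strip of H section, 260 x 10 x 8 mm, loose; origin at the middle of its underside, x along it.
- nail_box: Bystander: lime-green two-part box of nails, 100 x 150 x 45 mm high, loose; origin at the middle of its underside.
- pliers: Bystander: cutting pliers with black handles, about 150 mm long and 14 mm high, loose; origin near the pivot, at table height.
- knife: Bystander: lead knife with black handle, 155 mm long, 19 mm high, loose; origin near the blade's root, at table height.
- marker: Bystander: grey and black marker pen, 130 mm long, 14 mm high, loose; origin at the middle of its underside.
Mind the look-alikes: they are no part of the job. Of the things that look like the amber_rod, the smallest one is meant.

How it is judged:
On the way, in this order (a step that is already met when the one before it is completed fails the run):
1. the amber rod is lifted clear of its rest (its middle more than 75 mm above the table) (height (world z) of amber_rod above 0.075 m), for 0.2 s.
2. the amber rod is seated in the vee, cap towards the red end plate, and pressed down (x of amber_rod in the frame of seat between -0.012 and 0.012 m and y of amber_rod in the frame of seat between -0.003 and 0.003 m and z of amber_rod in the frame of seat between -0.003 and 0.003 m and angle between the x axis of amber_rod and the x axis of jig, either way round below 0.06 rad and x of amber_cap in the frame of jig above 0.03 m and value of joint bed above 0.0035 m and contact force between amber_rod and vee_left above 1.5 N and contact force between amber_rod and vee_right above 1.5 N and contact force between the fingers and amber_rod above 1.5 N and linear speed of amber_rod below 0.02 m/s), for 0.5 s.
At the end, for the whole second after the job is handed in: Rod within 12 mm of the seat lengthwise, 3 mm across and in height, 0.06 rad of the vee, cap on the red side; bed at least 3.5 mm down; at least 1.5 N on each side of the vee and from the gripper, rod still. Green rod within 20 mm, other bystanders within 30 mm, of where they were (all of step 2 and distance of green_rod from where it was at the start of the episode below 0.02 m and distance of each of slate, came, nail_box, pliers, knife, marker from where it was at the start of the episode below 0.03 m); the arm keeps its last pose, push and grip.
It fails at once if the rod is forced into the vee with more than 50 N on either side (press gently) (contact force between amber_rod and vee_left above 50 N or contact force between amber_rod and vee_right above 50 N).
It fails at once if the green rod or another bystander is moved (distance of green_rod from where it was at the start of the episode above 0.02 m or distance of any of slate, came, nail_box, pliers, knife, marker from where it was at the start of the episode above 0.03 m).
It also fails if it takes over 48 s, if anything falls off the work surface, if the arm or the gripper's body presses on something with over 40 N, if the wrist force passes 120 N, or if a joint passes its speed limit or range.

### The arm

A 7-joint arm with a two-finger parallel gripper is mounted at the origin on the work surface. World frame = base frame: x ahead of the robot, y to its left, z up, the work surface at z = 0. Lengths are in m, angles in rad, forces in N, time in s.
With the tool pointing down it reaches from about 0.425 to 0.925 m from the base axis. Payload 6.8 kg.
Tool frame: the origin (TCP) lies midway between the tips of the shut fingers; the grasp point (between the pads) lies 19 mm behind it; y points along the fingers, z is the direction in which the jaws open and shut, and the axes are right-handed (so a half turn about y gives the same grasp; the last joint's range is limited). The gripper opens to 85 mm and grips with 20 to 120 N. Pads are 22 mm wide; open, the fingers measure 114 mm over their backs; the gripper's body (76 mm by 85 mm) begins 54 mm behind the grasp point. The pads swing forward as they close: fully open they stand 13 mm farther back than shut.
Start: joints at [1.164, 0.477, 0.022, 1.555, -0.011, 1.109, -0.083], TCP at [0.199, -0.645, 0.231] pointing down, gripper open.
Joint ranges: [-2.96, 2.96], [-0.34, 2.1], [-1.41, 1.46], [0.24, 2.44], [-1.37, 4.51], [0.17, 1.92], [-2.96, 2.96]. Speed limits (rad/s): [2.39, 2.39, 3.14, 3.14, 3.14, 3.14, 3.14].

### API

Orientations are given as a unit quaternion [w, x, y, z].
In Python, from station import bot gives the robot as it stands. The module is installed in compiled form; this text tells all that it offers.
- The arm moves only by the shell command python3 -m crank 'ROWS' [FORCE]. ROWS is JSON, a list of rows, each an object with "linear": the shift along the tool's x, y, z in m, a list of three; "dr": the turn, a rotation vector about the tool's x, y, z in degrees, a list of three; "hand": the gripper command: -1 is shut, 1 is fully open, values between are in proportion. A call has 1 to 10 rows; each row is the pose to reach, as a shift and turn from the pose commanded when the call began, along the tool's axes at that moment; what a row does not reach only later rows make up. A row lasts 1/12 s, in which the tool goes at most 41.7 mm and 7.16 degrees, less where a joint would pass 70% of its speed; a pose out of reach is approached as far as the arm can. A call with a gripper value outside its range is refused whole. The fingers move at their own pace and stop on an object; FORCE is the grip in N (left out, the last holds). Time passes only in rows, so rows that repeat a pose let the fingers close. It gives the time, the measured TCP pose, the force and the opening at its end, in the units of the state.
- bot.get_obs(): the state, without advancing time (a new reading comes with each control period).
- bot.read_camera(name): name is "scene" or "top"; returns the picture (420x560x3 uint8, blue, green, red); there is no depth.
- bot.camera_params(name): a dict with "K" (3x3 intrinsics, pixels), "k1" (the pictures are not rectified: a ray, as slopes to the right and down, at radius r is drawn at 1 + k1 r^2 times it, then the intrinsics apply), "R" (3x3) and "t" (3): a world point X has camera coordinates R X + t. Camera axes: x right, y down, z forward; pixel columns grow to the right and rows downward; lengths in m; the calibration is good to about 2 mm. A picture is of the moment at which its call begins. camera_params takes no time and is no camera call.
- bot.hand_in(): hands the job in, once; it reports no verdict.
Trained networks look in the newest picture that a camera, given by its name, has taken for a name from the list of things; names that differ only in an ending like _2 or _b are one class to them, and where a whole thing is asked for, a point or a joint stands for the part that bears it (a point fixed in the world has none). Each returns a list of dicts, best first, with "score" (0 to 1); they miss things now and then, are a little off and sometimes report something else, mostly with a low value. They report only what shows in the picture. A call takes as long as a camera call. They do not tell look-alikes from the thing itself.
- bot.search_frame(camera, target): "extent" ([left, top, right, bottom] in pixels, round what is visible of it).
- bot.cut_out(camera, target): "pixels" (420x560 bool, what is visible of it) and "extent" ([left, top, right, bottom] in pixels, round what is visible of it).
- bot.place_of(camera, target): "xy" ([column, row] in pixels: a listed point, or the origin of a listed thing).
The state is a dict: "t": time; "q": joint angles; "joint_vel": joint speeds; "joint_torque": joint torques, N m; "eef_pos": TCP position; "tool_rot": TCP orientation; "contact_force": force on the tool from outside, world axes, zero at the start; "torque": the same for the moment, N m; "gripper_width": opening from 0.0 (shut) to 1.0 (fully open).
Only numpy, scipy, OpenCV 4.12 (cv2) and the standard library are available. Lean on these libraries where they do the work, as an engineer would, in place of code of your own. Each camera call takes 0.05 s, during which the arm holds its last target. There are 200 camera calls.

## Working session

There is one attempt and no reset: what is moved stays moved. The work goes in short steps, Python scripts to look and compute and a shell command to move; the robot and the scene stay as the last step left them, time stands still between calls to the robot, and variables do not carry over. Pictures are saved under pics/ and viewed, about 8 in all and at most 12, crops included, and the job is handed in when it is done.

```bash
mkdir -p pics
cat > h.py <<'E'
import numpy as np, cv2
from station import bot
def ray(cam,uv):
    p=bot.camera_params(cam);K=np.array(p["K"]);R=np.array(p["R"]);t=np.array(p["t"])
    d=cv2.undistortPoints(np.array([[uv]],float),K,np.array([p["k1"],0,0,0.]))[0,0]
    return -R.T@t, R.T@np.array([d[0],d[1],1])
def atz(cam,uv,z):
    c,d=ray(cam,uv); return c+d*(z-c[2])/d[2]
def proj(cam,X):
    p=bot.camera_params(cam)
    r,_=cv2.Rodrigues(np.array(p["R"]))
    return cv2.projectPoints(np.array(X,float).reshape(-1,1,3),r,np.array(p["t"],float),np.array(p["K"],float),np.array([p["k1"],0,0,0.]))[0][:,0]
E
python3 - <<'E'
from h import *
o=bot.get_obs();print(o)
for c in("scene","top"):
    cv2.imwrite(f"pics/{c}0.png",bot.read_camera(c))
    p=bot.camera_params(c);print(c,p["k1"],(-np.array(p["R"]).T@np.array(p["t"])).round(3))
    for n in("amber_rod","amber_cap","green_rod","rest_a","jig","seat","vee_left","vee_right"):
        for r in bot.place_of(c,n)[:4]: print(c,n,np.round(r["xy"],1),round(r["score"],2), atz(c,r["xy"],.054 if n=="seat" else .027 if "rod" in n or "cap" in n else 0).round(4))
print(bot.get_obs()["t"])
E
```

```text
{'t': 0.0, 'q': array([ 1.1639083 ,  0.47782175,  0.02235813,  1.55644116, -0.01151342,
        1.10928698, -0.0831042 ]), 'joint_vel': array([-0.00071588,  0.00082713, -0.00167488, -0.00013514,  0.0004134 ,
       -0.00025175,  0.00046107]), 'joint_torque': array([-7.92009837e-05, -5.96452832e+01,  1.60824817e+00, -2.81201470e+01,
        1.25735908e-02,  9.50448884e-03, -3.47862760e-05]), 'eef_pos': array([ 0.19850166, -0.64454152,  0.2303159 ]), 'tool_rot': array([ 0.10510079, -0.10538577,  0.69986131, -0.6985999 ]), 'contact_force': array([-0.40659764,  0.29833612, -0.15122692]), 'torque': array([-0.01914577,  0.05656763,  0.08111778]), 'gripper_width': 0.9991368693985245}
scene -0.043055385009542826 [ 1.092 -0.531  0.648]
scene amber_rod [188.4 215.6] 0.72 [ 0.3123 -0.1884  0.027 ]
scene amber_rod [104.2 226.1] 0.66 [ 0.2138 -0.3759  0.027 ]
scene amber_rod [206.4 259.5] 0.64 [ 0.4857 -0.2395  0.027 ]
scene amber_cap [209.5 197.2] 0.96 [ 0.2746 -0.1004  0.027 ]
scene amber_cap [ 62.4 246.4] 0.84 [ 0.2264 -0.4824  0.027 ]
scene green_rod [272.6 293.7] 0.56 [ 0.6621 -0.1881  0.027
[... 817 characters left out ...]
 0.82 [ 0.2156 -0.4793  0.027 ]
top amber_cap [357.1 233.2] 0.75 [ 0.4587 -0.1783  0.027 ]
top amber_cap [326.2 316. ] 0.68 [ 0.2536 -0.0975  0.027 ]
top green_rod [359.3 155. ] 0.75 [ 0.6616 -0.1896  0.027 ]
top green_rod [359.1 234.4] 0.61 [ 0.4557 -0.1833  0.027 ]
top rest_a [382.5 225.2] 0.76 [ 0.4821 -0.2487  0.    ]
top rest_a [355.8 159.8] 0.76 [ 0.6558 -0.184   0.    ]
top jig [223.9 212.7] 0.93 [0.5163 0.1607 0.    ]
top seat [225.6 213.2] 0.81 [0.5068 0.1503 0.054 ]
top seat [109.5 229.4] 0.55 [0.4667 0.4428 0.054 ]
top vee_left [111.3 227.6] 0.7 [0.4779 0.4565 0.    ]
top vee_left [223.8 216.3] 0.47 [0.5069 0.1608 0.    ]
top vee_right [221.4 214.9] 0.71 [0.5106 0.1671 0.    ]
0.9
```

View pics/scene0.png

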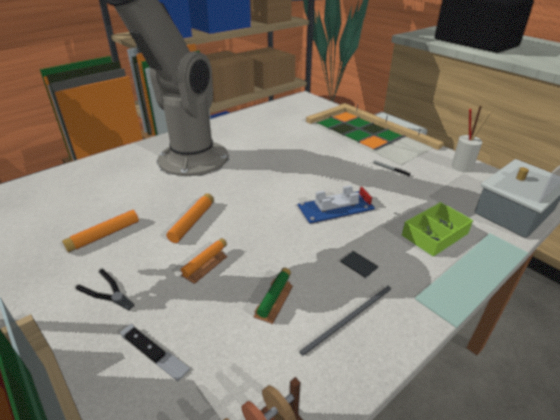

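View pics/top0.png

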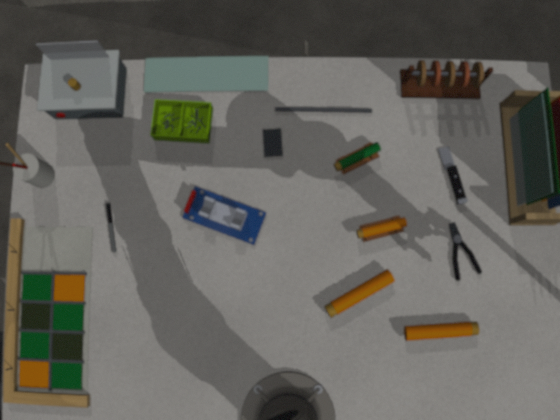

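The pictures show three amber rods in the top view, at (435,332), (360,292) and (381,228). The one at (381,228) is the smallest and lies in a rest, so it fits the description. The jig is at (224,213) with its red plate at (190,200). Next I enlarge these to confirm and measure them.

Run:
```python
from h import *
ims={}
for c in("top","scene"): ims[c]=bot.read_camera(c)
T=ims["top"];S=ims["scene"]
cr=lambda I,u,v:cv2.resize(I[v-38:v+37,u-50:u+50],(400,300),interpolation=cv2.INTER_CUBIC)
cv2.imwrite("pics/crop1.png",np.vstack([np.hstack([cr(T,381,228),cr(T,224,213)]),np.hstack([cr(S,205,259),cr(S,337,200)])]))
def hsvmask(I,box,lo,hi):
    h=cv2.cvtColor(I,cv2.COLOR_BGR2HSV);m=cv2.inRange(h,lo,hi);M=np.zeros_like(m);a,b,c,d=box;M[b:d,a:c]=m[b:d,a:c];return M
def big(M):
    n,l,s,_=cv2.connectedComponentsWithStats(M);k=1+np.argmax(s[1:,4]);return np.argwhere(l==k)[:,::-1].astype(np.float32)
def worldrect(c,P,z):
    W=np.array([atz(c,p,z)[:2] for p in P],np.float32)
    r=cv2.minAreaRect(W);return r
for c,boxes in(("top",((350,212,412,244),(178,180,270,246))),("scene",((176,230,235,285),(290,180,385,228)))):
    p=big(hsvmask(ims[c],boxes[0],(8,140,110),(30,255,255)));print(c,"rod",len(p),worldrect(c,p,.03), p.mean(0))
    b=big(hsvmask(ims[c],boxes[1],(95,100,40),(125,255,255)))
    h=cv2.convexHull(b)[:,0];print(c,"jig",worldrect(c,h,.010))
    r=np.vstack([np.argwhere(hsvmask(ims[c],boxes[1],lo,hi))[:,::-1] for lo,hi in(((0,130,60),(6,255,255)),((170,130,60),(180,255,255)))])
    print("red",len(r),r.mean(0),atz(c,r.mean(0),.03))
    for n,z in(("amber_rod",.027),("amber_cap",.027),("seat",.054),("vee_left",.02)):
        for q in bot.place_of(c,n)[:4]: print(n,np.round(q["xy"],1),round(q["score"],2),atz(c,q["xy"],z).round(4))
```

```text
top rod 334 ((0.4682730436325073, -0.23436447978019714), (0.022024020552635193, 0.10753274708986282), 13.623311042785645) [379.7515  228.89821]
top jig ((0.5096829533576965, 0.16023923456668854), (0.19611424207687378, 0.08598794043064117), 69.31317138671875)
red 96 [189.89583333 200.875     ] [0.54243494 0.24463099 0.03      ]
amber_rod [436.  330.4] 0.87 [ 0.214  -0.3714  0.027 ]
amber_rod [382.  227.6] 0.75 [ 0.4726 -0.242   0.027 ]
amber_rod [362.3 291.5] 0.56 [ 0.313  -0.1881  0.027 ]
amber_cap [358.7 235.5] 0.94 [ 0.4529 -0.1822  0.027 ]
amber_cap [480.  330.6] 0.92 [ 0.2104 -0.4852  0.027 ]
amber_cap [327.  310.4] 0.57 [ 0.2673 -0.0996  0.027 ]
seat [222.9 210.9] 0.58 [0.5126 0.1571 0.054 ]
vee_left [222.2 214.9] 0.76 [0.5076 0.1627 0.02  ]
scene rod 544 ((0.48288029432296753, -0.24050283432006836), (0.041840799152851105, 0.13315893709659576), 14.200441360473633) [202.60846 258.53125]
scene jig ((0.5154692530632019, 0.15771269798278809), (0.19549421966075897, 0.08912359923124313), 69.4500503540039)
red 92 [365.05434783 195.47826087] [0.55088873 0.23841953 0.03      ]
amber_rod [204.8 255.9] 0.68 [ 0.473  -0.2361  0.027 ]
amber_rod [189.8 215.3] 0.65 [ 0.3135 -0.1849  0.027 ]
amber_rod [103.7 228.9] 0.56 [ 0.2242 -0.381   0.027 ]
amber_cap [222.1 242.3] 0.89 [ 0.4585 -0.179   0.027 ]
amber_cap [ 60.1 249.6] 0.77 [ 0.2348 -0.4901  0.027 ]
amber_cap [208.3 199.6] 0.61 [ 0.2825 -0.1093  0.027 ]
seat [340.8 189.2] 0.92 [0.5086 0.1806 0.054 ]
seat [156.9 354.6] 0.75 [ 0.6604 -0.442   0.054 ]
vee_left [334.3 203.4] 0.67 [0.5128 0.1543 0.02  ]
vee_left [335.8 202.4] 0.61 [0.5121 0.161  0.02  ]
```

View pics/crop1.png

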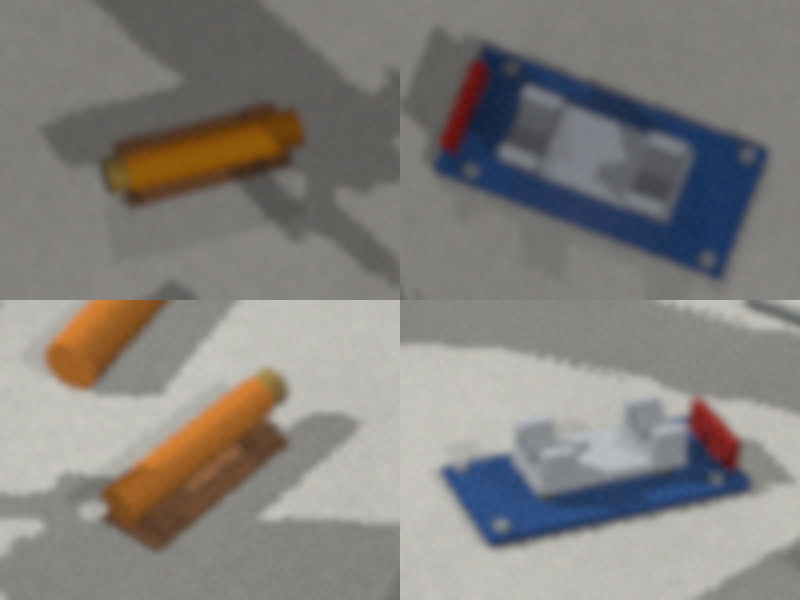

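The crop confirms it: the small amber rod sits in a rest, with its brass cap on the left in the top view (357,234), towards +y. The jig's red plate is also on the +y side. Now I work out the pose numbers.

```bash
cat >> h.py <<'E'
from scipy.spatial.transform import Rotation as Ro
def tool():
    o=bot.get_obs();return np.array(o["eef_pos"]),Ro.from_quat(np.roll(o["tool_rot"],-1)).as_matrix(),o
def goal(p,zdeg):
    """shift in tool axes and turn about tool y to be at p with tool z (jaws) at zdeg in the plane, pointing down"""
    P,R,o=tool();best=[]
    for s in(0,180):
        a=np.radians(zdeg+s);z=np.array([np.cos(a),np.sin(a),0]);y=np.array([0,0,-1.]);G=np.c_[np.cross(y,z),y,z]
        best.append(np.degrees(Ro.from_matrix(R.T@G).as_rotvec()))
    print("pos",P.round(4),"shift mm",(R.T@(np.array(p)-P)*1000).round(1),"turn options",np.round(best,2),"q7",o["q"][6].round(3),"w",round(o["gripper_width"],3),"F",o["contact_force"].round(1),"t",o["t"])
E
python3 - <<'E'
from h import *
for c,a,b in(("top",(357.2,233.7),(406.7,221.8)),("scene",(223.7,242.2),(182.5,272.2))):
    A,B=atz(c,a,.027),atz(c,b,.027);d=(A-B)/np.linalg.norm(A-B);print(c,A.round(4),B.round(4),np.linalg.norm(A-B).round(4),np.degrees(np.arctan2(d[1],d[0])).round(1),"org",(A-.068*d).round(4),"mid-4mm",((A+B)/2-.004*d).round(4))
P,R,o=tool();print(R.round(3))
# overlay models
def rod(o,a): 
    d=np.array([np.cos(a),np.sin(a),0]);n=np.array([-d[1],d[0],0]);o=np.array(o)
    return [o+x*d+y*n for x,y in((-.06,-.013),(.068,-.013),(.068,.013),(-.06,.013))]
def box(o,a,z,x0,x1,w):
    d=np.array([np.cos(a),np.sin(a),0]);n=np.array([-d[1],d[0],0]);o=np.array(o)
    return [np.array([o[0],o[1],z])+x*d+y*n for x,y in((x0,-w),(x1,-w),(x1,w),(x0,w))]
out=[]
for c,u,v,u2,v2 in(("top",381,228,224,213),("scene",205,259,337,200)):
    I=cv2.imread(f"pics/{c}0.png")
    row=[]
    for uu,vv,qs in((u,v,[rod((.473,-.239,.027),np.radians(103.9))]),(u2,v2,[box((.5125,.159),np.radians(69.35),.01,-.1,.1,.045),box((.5125,.159),np.radians(69.35),.035,.087,.097,.03)])):
        C=cv2.resize(I[vv-38:vv+37,uu-50:uu+50],(400,300),interpolation=cv2.INTER_CUBIC)
        for q in qs: cv2.polylines(C,[((proj(c,q)-[uu-50,vv-38]+.5)*4).astype(int)],True,(255,255,0),1)
        row.append(C)
    out.append(np.hstack(row))
cv2.imwrite("pics/ov.png",np.vstack(out))
goal((.473,-.239,.15),13.9)
E
```

```text
top [ 0.4575 -0.1785  0.027 ] [ 0.487  -0.3059  0.027 ] 0.1307 103.1 org [ 0.4729 -0.2447  0.027 ] mid-4mm [ 0.4732 -0.2461  0.027 ]
scene [ 0.4606 -0.1758  0.027 ] [ 0.4868 -0.3014  0.027 ] 0.1283 101.8 org [ 0.4745 -0.2424  0.027 ] mid-4mm [ 0.4745 -0.2426  0.027 ]
[[-0.956  0.     0.294]
 [-0.294 -0.    -0.956]
 [-0.    -1.     0.   ]]
pos [ 0.1987 -0.6451  0.2313] shift mm [-381.7   81.3 -307.4] turn options [[ -0.   -86.78   0.  ]
 [ -0.    93.22  -0.  ]] q7 -0.083 w 1.001 F [-0.3 -0.2 -0.1] t 1.4
```

View pics/ov.png

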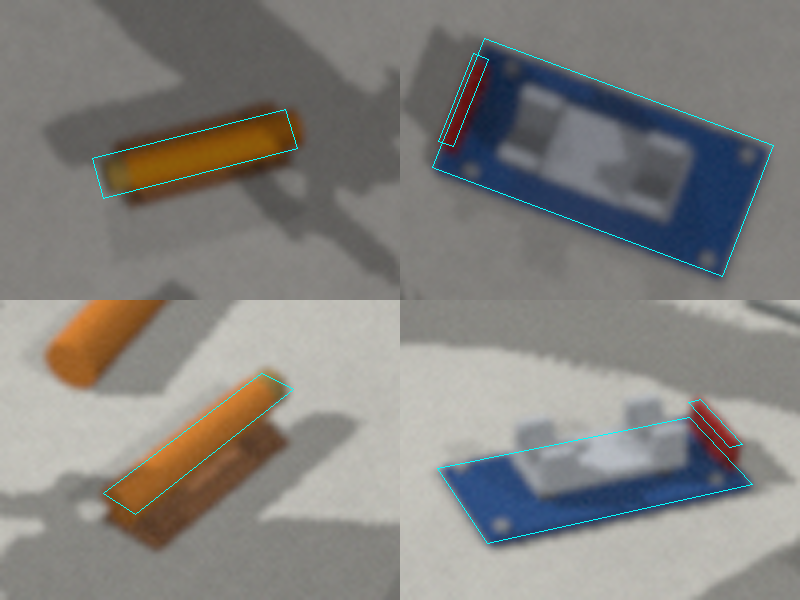

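```bash
python3 -m crank '[{"linear":[-0.38,0.08,-0.303],"dr":[0,-86,0],"hand":1},{"linear":[-0.38,0.08,-0.303],"dr":[0,-86,0],"hand":1},{"linear":[-0.38,0.08,-0.303],"dr":[0,-86,0],"hand":1},{"linear":[-0.38,0.08,-0.303],"dr":[0,-86,0],"hand":1},{"linear":[-0.38,0.08,-0.303],"dr":[0,-86,0],"hand":1},{"linear":[-0.38,0.08,-0.303],"dr":[0,-86,0],"hand":1},{"linear":[-0.38,0.08,-0.303],"dr":[0,-86,0],"hand":1},{"linear":[-0.38,0.08,-0.303],"dr":[0,-86,0],"hand":1},{"linear":[-0.38,0.08,-0.303],"dr":[0,-86,0],"hand":1},{"linear":[-0.38,0.08,-0.303],"dr":[0,-86,0],"hand":1}]' 30
python3 -c "
from h import *
goal((.4733,-.2437,.12),13)"
```

```text
t: 2.23
eef_pos: [0.4313, -0.304, 0.1638]
tool_rot: [-0.496, 0.496, -0.504, 0.504]
contact_force: [1.2, -0.5, -0.3]
gripper_width: 1.0
pos [ 0.4313 -0.304   0.1638] shift mm [-61.   43.8  40.9] turn options [[-4.0000e-02 -1.3930e+01  5.0000e-02]
 [-7.0000e-02  1.6607e+02 -6.0000e-02]] q7 0.329 w 1.0 F [ 1.2 -0.5 -0.3] t 2.2333
```

```bash
python3 -m crank '[{"linear":[-0.061,0.044,0.041],"dr":[0,-14,0],"hand":1},{"linear":[-0.061,0.044,0.041],"dr":[0,-14,0],"hand":1},{"linear":[-0.061,0.044,0.041],"dr":[0,-14,0],"hand":1},{"linear":[-0.061,0.044,0.041],"dr":[0,-14,0],"hand":1},{"linear":[-0.061,0.044,0.041],"dr":[0,-14,0],"hand":1},{"linear":[-0.061,0.044,0.041],"dr":[0,-14,0],"hand":1}]'
python3 - <<'E'
from h import *
goal((.4733,-.2437,.008),13)
out=[]
for c,u,v in(("top",381,228),("scene",205,259)):
    I=bot.read_camera(c);C=cv2.resize(I[v-57:v+57,u-50:u+50],(400,456),interpolation=cv2.INTER_CUBIC);out.append(C)
cv2.imwrite("pics/above.png",np.hstack(out))
E
```

```text
t: 2.73
eef_pos: [0.4723, -0.2473, 0.1202]
tool_rot: [-0.551, 0.552, -0.442, 0.443]
contact_force: [0.1, -0.1, -0.3]
gripper_width: 1.001
pos [ 0.4723 -0.2473  0.1202] shift mm [ -3.4 112.2   1.7] turn options [[-0.0000e+00 -4.5000e-01  8.0000e-02]
 [-1.2000e-01  1.7955e+02 -0.0000e+00]] q7 0.365 w 1.001 F [ 0.1 -0.1 -0.3] t 2.7333
```

View pics/above.png

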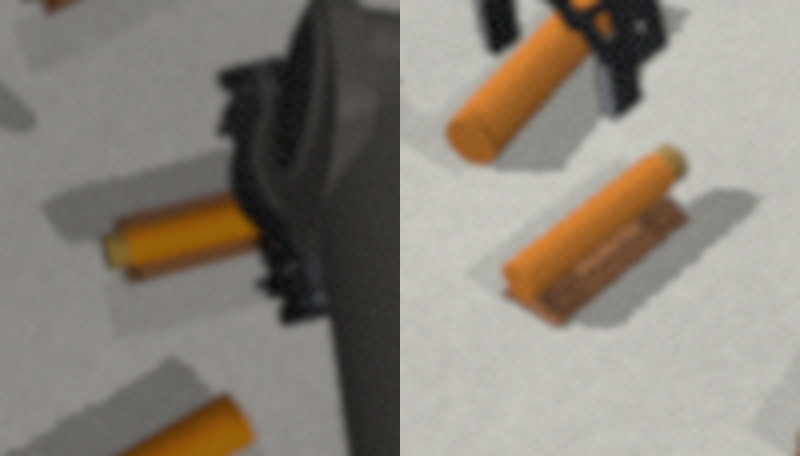

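The gripper straddles the middle of the small amber rod, whose cap is visible at left of the top crop (118,248). I'm descending and gripping.

```bash
python3 -m crank '[{"linear":[-0.003,0.035,0.002],"dr":[0,-0.5,0],"hand":1},{"linear":[-0.003,0.07,0.002],"dr":[0,-0.5,0],"hand":1},{"linear":[-0.003,0.095,0.002],"dr":[0,-0.5,0],"hand":1},{"linear":[-0.003,0.112,0.002],"dr":[0,-0.5,0],"hand":1},{"linear":[-0.003,0.112,0.002],"dr":[0,-0.5,0],"hand":0.3},{"linear":[-0.003,0.112,0.002],"dr":[0,-0.5,0],"hand":-0.2},{"linear":[-0.003,0.112,0.002],"dr":[0,-0.5,0],"hand":-1},{"linear":[-0.003,0.112,0.002],"dr":[0,-0.5,0],"hand":-1},{"linear":[-0.003,0.112,0.002],"dr":[0,-0.5,0],"hand":-1},{"linear":[-0.003,0.112,0.002],"dr":[0,-0.5,0],"hand":-1}]' 40
python3 -c "
from h import *
goal((.4733,-.2437,.008),13)"
```

```text
t: 3.67
eef_pos: [0.4749, -0.2428, 0.0092]
tool_rot: [-0.554, 0.554, -0.438, 0.44]
contact_force: [-1.1, -0.2, 6.7]
gripper_width: 0.29
pos [ 0.4749 -0.2428  0.0092] shift mm [ 0.5  1.2 -1.7] turn options [[-8.0000e-02  2.3000e-01  1.1000e-01]
 [ 1.8000e-01 -1.7977e+02  1.3000e-01]] q7 0.262 w 0.29 F [-1.1 -0.2  6.7] t 3.6667
```

```bash
python3 -m crank '[{"linear":[0,0,0],"dr":[0,0,0],"hand":-1},{"linear":[0,-0.02,0],"dr":[0,0,0],"hand":-1},{"linear":[0,-0.05,0],"dr":[0,0,0],"hand":-1},{"linear":[0,-0.08,0],"dr":[0,0,0],"hand":-1},{"linear":[0,-0.11,0],"dr":[0,0,0],"hand":-1},{"linear":[0,-0.13,0],"dr":[0,0,0],"hand":-1},{"linear":[0,-0.13,0],"dr":[0,0,0],"hand":-1},{"linear":[0,-0.13,0],"dr":[0,0,0],"hand":-1},{"linear":[0,-0.13,0],"dr":[0,0,0],"hand":-1}]'
python3 - <<'E'
from h import *
goal((.5115,.158,.14),-20.65)
I=bot.read_camera("top");S=bot.read_camera("scene")
cv2.imwrite("pics/lift.png",np.hstack([cv2.resize(I[150:280,300:450],(390,338)),cv2.resize(S[170:300,130:280],(390,338))]))
E
```

```text
t: 4.42
eef_pos: [0.4732, -0.242, 0.137]
tool_rot: [-0.554, 0.554, -0.439, 0.439]
contact_force: [0.8, 0.6, -3.2]
gripper_width: 0.29
pos [ 0.4732 -0.242   0.137 ] shift mm [-380.7   -3.   128.7] turn options [[ 6.0000e-02  3.3870e+01 -1.0000e-02]
 [-1.0000e-02 -1.4613e+02 -8.0000e-02]] q7 0.378 w 0.29 F [ 0.8  0.6 -3.2] t 4.4167
```

View pics/lift.png

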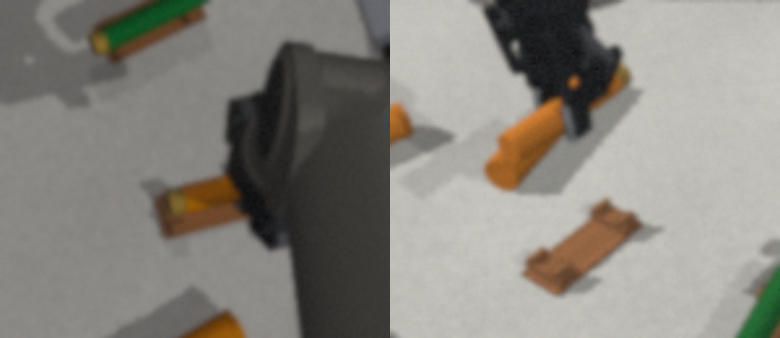

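The rod is lifted clear and the rest is empty; the cap is at about (168,203) in the left crop, on the +y side. I'm carrying it over the jig.

```bash
python3 -c "
from h import *
P,R,o=tool();c=atz('top',(364.6,228.1),.157);print('cap',c.round(4),'along',((c-P)@-R[:,0]).round(4),((c-P)@R[:,2]).round(4))
c=atz('scene',(130+240/2.6,170+72/2.6),.157);print('cap',c.round(4),'along',((c-P)@-R[:,0]).round(4),((c-P)@R[:,2]).round(4))"
python3 -m crank '[{"linear":[-0.38,-0.003,0.129],"dr":[0,34,0],"hand":-1},{"linear":[-0.38,-0.003,0.129],"dr":[0,34,0],"hand":-1},{"linear":[-0.38,-0.003,0.129],"dr":[0,34,0],"hand":-1},{"linear":[-0.38,-0.003,0.129],"dr":[0,34,0],"hand":-1},{"linear":[-0.38,-0.003,0.129],"dr":[0,34,0],"hand":-1},{"linear":[-0.38,-0.003,0.129],"dr":[0,34,0],"hand":-1},{"linear":[-0.38,-0.003,0.129],"dr":[0,34,0],"hand":-1},{"linear":[-0.38,-0.003,0.129],"dr":[0,34,0],"hand":-1},{"linear":[-0.38,-0.003,0.129],"dr":[0,34,0],"hand":-1},{"linear":[-0.38,-0.003,0.129],"dr":[0,34,0],"hand":-1}]'
python3 -c "
from h import *
goal((.5115,.158,.14),-20.65)"
```

```text
cap [ 0.4558 -0.177   0.157 ] along 0.067 -0.0019
cap [ 0.4655 -0.1699  0.157 ] along 0.0716 0.0092
t: 5.35
eef_pos: [0.5116, 0.1584, 0.1393]
tool_rot: [0.401, -0.403, 0.582, -0.582]
contact_force: [1.2, -1.0, -2.9]
gripper_width: 0.29
pos [0.5116 0.1584 0.1393] shift mm [ 0.5 -0.7  0.1] turn options [[ 1.100e-01 -1.000e-01  9.000e-02]
 [-1.400e-01  1.799e+02  1.700e-01]] q7 -0.99 w 0.29 F [ 1.2 -1.  -2.9] t 5.35
```

```bash
python3 -m crank '[{"linear":[0,0.03,0],"dr":[0,0,0],"hand":-1},{"linear":[0,0.06,0],"dr":[0,0,0],"hand":-1},{"linear":[0,0.08,0],"dr":[0,0,0],"hand":-1},{"linear":[0,0.087,0],"dr":[0,0,0],"hand":-1},{"linear":[0,0.087,0],"dr":[0,0,0],"hand":-1},{"linear":[0,0.087,0],"dr":[0,0,0],"hand":-1}]'
python3 - <<'E'
from h import *
I=bot.read_camera("top");S=bot.read_camera("scene");goal((.5115,.158,.0362),-20.65)
cr=lambda I,u,v:cv2.resize(I[v-50:v+50,u-50:u+50],(400,400),interpolation=cv2.INTER_CUBIC)
cv2.imwrite("pics/pre.png",np.hstack([cr(I,224,213),cr(S,337,195)]))
for n in("amber_rod","amber_cap"):
  for c in("top","scene"): 
    for q in bot.place_of(c,n):
      X=atz(c,q["xy"],.07)
      if abs(X[1]-.19)<.07: print(c,n,q["xy"],q["score"],X)
E
```

```text
t: 5.85
eef_pos: [0.5125, 0.1567, 0.0535]
tool_rot: [0.401, -0.402, 0.582, -0.582]
contact_force: [-0.5, -0.7, -0.6]
gripper_width: 0.29
pos [0.5135 0.157  0.0548] shift mm [-0.2 18.6 -2.3] turn options [[-9.0000e-02 -1.3000e-01 -8.0000e-02]
 [ 1.2000e-01  1.7987e+02 -1.4000e-01]] q7 -1.063 w 0.29 F [-0.2 -0.3 -1.2] t 5.95
scene amber_rod [337.2, 188.7] 0.75 [0.51639608 0.1556887  0.07      ]
scene amber_cap [361.7, 184.1] 0.61 [0.54365634 0.22475051 0.07      ]
```

View pics/pre.png

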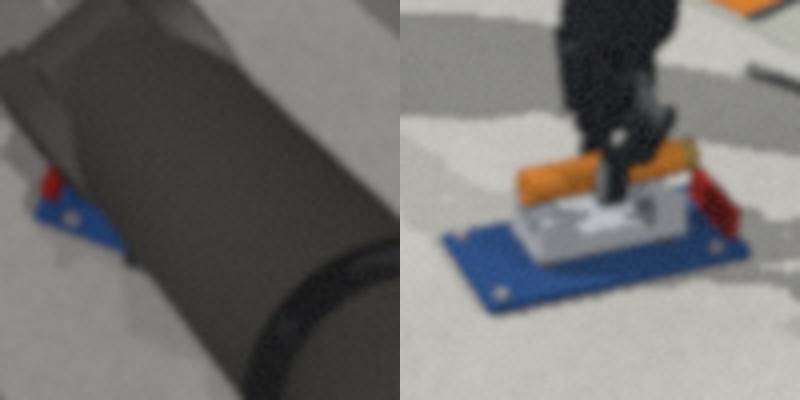

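The scene crop shows the rod just above and parallel to the vee, cap at (690,155) beside the red plate. I'm lowering it gently.

```bash
python3 -m crank '[{"linear":[0,0.006,0],"dr":[0,0,0],"hand":-1},{"linear":[0,0.011,0],"dr":[0,0,0],"hand":-1},{"linear":[0,0.014,0],"dr":[0,0,0],"hand":-1},{"linear":[0,0.015,0],"dr":[0,0,0],"hand":-1},{"linear":[0,0.015,0],"dr":[0,0,0],"hand":-1},{"linear":[0,0.015,0],"dr":[0,0,0],"hand":-1}]'
```

```text
t: 6.65
eef_pos: [0.5121, 0.1568, 0.0387]
tool_rot: [0.401, -0.402, 0.582, -0.582]
contact_force: [-3.3, -0.6, 4.7]
gripper_width: 0.291
```

```bash
python3 -m crank '[{"linear":[0,0.001,-0.001],"dr":[0,0,0],"hand":-1},{"linear":[0,0.001,-0.0015],"dr":[0,0,0],"hand":-1},{"linear":[0,0.001,-0.0015],"dr":[0,0,0],"hand":-1},{"linear":[0,0.001,-0.0015],"dr":[0,0,0],"hand":-0.3},{"linear":[0,0.001,-0.0015],"dr":[0,0,0],"hand":0},{"linear":[0,0.001,-0.0015],"dr":[0,0,0],"hand":0.4},{"linear":[0,0.001,-0.0015],"dr":[0,0,0],"hand":0.4},{"linear":[0,0.001,-0.0015],"dr":[0,0,0],"hand":0.4},{"linear":[0,0.001,-0.0015],"dr":[0,0,0],"hand":0.4}]'
python3 -m crank '[{"linear":[0,-0.01,0],"dr":[0,0,0],"hand":0.4},{"linear":[0,-0.03,0],"dr":[0,0,0],"hand":0.4},{"linear":[0,-0.05,0],"dr":[0,0,0],"hand":0.4},{"linear":[0,-0.07,0],"dr":[0,0,0],"hand":0.4},{"linear":[0,-0.07,0],"dr":[0,0,0],"hand":-1},{"linear":[0,-0.07,0],"dr":[0,0,0],"hand":-1},{"linear":[0,-0.07,0],"dr":[0,0,0],"hand":-1},{"linear":[0,-0.07,0],"dr":[0,0,0],"hand":-1},{"linear":[0,-0.07,0],"dr":[0,0,0],"hand":-1}]'
python3 - <<'E'
from h import *
S=bot.read_camera("scene");I=bot.read_camera("top");goal((.512,.157,.067),-20.65)
cr=lambda I,u,v:cv2.resize(I[v-50:v+50,u-50:u+50],(400,400),interpolation=cv2.INTER_CUBIC)
A=cr(S,337,195);B=A.copy()
d=np.array([np.cos(np.radians(69.35)),np.sin(np.radians(69.35)),0]);n=np.array([-d[1],d[0],0]);s=np.array([.5155,.1577,.054])
q=[s+x*d+np.array([0,0,z]) for x,z in((-.06,-.013),(.068,-.012),(.068,.012),(-.06,.013))]
cv2.polylines(B,[((proj("scene",q)-[287,145]+.5)*4).astype(int)],True,(255,255,0),1)
cv2.imwrite("pics/seated.png",np.hstack([A,B]))
for n_ in("amber_rod","amber_cap"):
    for q in bot.place_of("scene",n_):
      X=atz("scene",q["xy"],.054)
      if abs(X[1]-.19)<.07: print(n_,q["xy"],q["score"],X)
E
```

```text
t: 7.4
eef_pos: [0.5113, 0.1571, 0.0376]
tool_rot: [-0.402, 0.402, -0.582, 0.582]
contact_force: [0.5, 0.9, -1.1]
gripper_width: 0.7
t: 8.15
eef_pos: [0.5105, 0.157, 0.1068]
tool_rot: [0.401, -0.402, 0.582, -0.582]
contact_force: [-0.7, -1.0, -0.7]
gripper_width: 0.008
pos [0.5107 0.1571 0.1069] shift mm [-0.4 39.9  1.3] turn options [[ 6.0000e-02 -1.1000e-01  5.0000e-02]
 [-7.0000e-02  1.7989e+02  1.0000e-01]] q7 -1.017 w -0.0 F [ 0.4 -0.7 -0.4] t 8.25
amber_rod [335.8, 193.0] 0.71 [0.51276827 0.15606174 0.054     ]
amber_cap [359.8, 186.5] 0.6 [0.53325551 0.23190854 0.054     ]
```

View pics/seated.png

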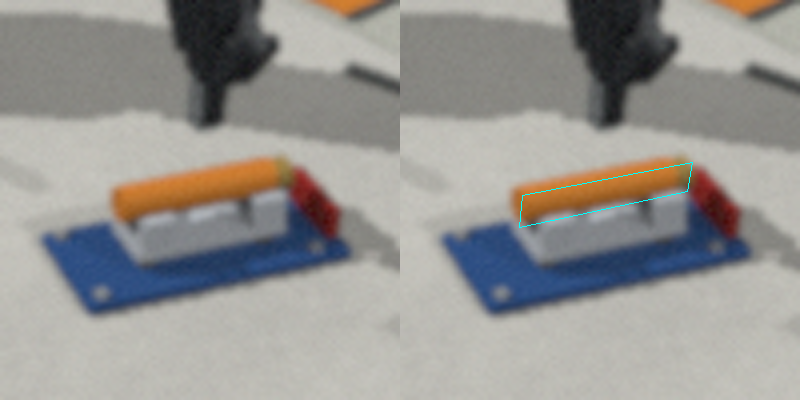

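The rod is released and lies parallel in the vee, from (113,200) to its cap at (285,170) by the red plate. Next comes the press with shut fingers.

```bash
python3 -m crank '[{"linear":[0,0.015,0.0005],"dr":[0,0,0],"hand":-1},{"linear":[0,0.028,0.0005],"dr":[0,0,0],"hand":-1},{"linear":[0,0.034,0.0005],"dr":[0,0,0],"hand":-1},{"linear":[0,0.037,0.0005],"dr":[0,0,0],"hand":-1},{"linear":[0,0.039,0.0005],"dr":[0,0,0],"hand":-1},{"linear":[0,0.040,0.0005],"dr":[0,0,0],"hand":-1},{"linear":[0,0.040,0.0005],"dr":[0,0,0],"hand":-1},{"linear":[0,0.040,0.0005],"dr":[0,0,0],"hand":-1}]'
```

```text
t: 9.02
eef_pos: [0.512, 0.1572, 0.0681]
tool_rot: [-0.402, 0.401, -0.582, 0.582]
contact_force: [0.5, 0.1, 0.8]
gripper_width: 0.002
```

```bash
python3 -m crank '[{"linear":[0,0.001,0],"dr":[0,0,0],"hand":-1},{"linear":[0,0.002,0],"dr":[0,0,0],"hand":-1},{"linear":[0,0.002,0],"dr":[0,0,0],"hand":-1},{"linear":[0,0.002,0],"dr":[0,0,0],"hand":-1}]'
```

```text
t: 9.35
eef_pos: [0.5121, 0.1572, 0.0661]
tool_rot: [-0.402, 0.401, -0.582, 0.582]
contact_force: [-0.0, -0.4, 4.6]
gripper_width: 0.002
```

Contact came at z ≈ 0.067, which is where the top of a seated rod should be. I'm pressing further.

```bash
python3 -m crank '[{"linear":[0,0.001,0],"dr":[0,0,0],"hand":-1},{"linear":[0,0.002,0],"dr":[0,0,0],"hand":-1},{"linear":[0,0.003,0],"dr":[0,0,0],"hand":-1},{"linear":[0,0.004,0],"dr":[0,0,0],"hand":-1},{"linear":[0,0.005,0],"dr":[0,0,0],"hand":-1},{"linear":[0,0.005,0],"dr":[0,0,0],"hand":-1},{"linear":[0,0.005,0],"dr":[0,0,0],"hand":-1},{"linear":[0,0.005,0],"dr":[0,0,0],"hand":-1}]'
python3 - <<'E'
from h import *
goal((.512,.157,.061),-20.65)
S=bot.read_camera("scene")
A=cv2.resize(S[145:245,287:387],(500,500),interpolation=cv2.INTER_CUBIC);cv2.imwrite("pics/press.png",A)
print(bot.get_obs()["contact_force"])
E
```

```text
t: 10.02
eef_pos: [0.5121, 0.1572, 0.0614]
tool_rot: [-0.402, 0.401, -0.582, 0.582]
contact_force: [-2.1, -0.1, 8.7]
gripper_width: 0.004
pos [0.5121 0.1572 0.0614] shift mm [ 0.3  0.4 -0. ] turn options [[-6.0000e-02 -1.1000e-01 -2.0000e-02]
 [ 4.0000e-02  1.7989e+02 -9.0000e-02]] q7 -1.059 w 0.004 F [-2.1 -0.1  8.7] t 10.0167
[-2.13958771 -0.7425853  10.17524617]
```

View pics/press.png

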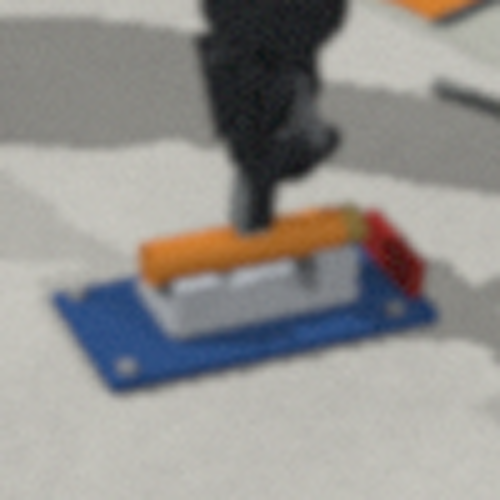

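The rod is seated and the bed is pushed down about 5.5 mm, with the fingers on the top middle of the rod at (255,232) and the cap at (355,222) facing the red plate. I'll hold for over half a second, then hand in.

```bash
python3 -m crank '[{"linear":[0,0.0003,0],"dr":[0,0,0],"hand":-1},{"linear":[0,0.0003,0],"dr":[0,0,0],"hand":-1},{"linear":[0,0.0003,0],"dr":[0,0,0],"hand":-1},{"linear":[0,0.0003,0],"dr":[0,0,0],"hand":-1},{"linear":[0,0.0003,0],"dr":[0,0,0],"hand":-1},{"linear":[0,0.0003,0],"dr":[0,0,0],"hand":-1},{"linear":[0,0.0003,0],"dr":[0,0,0],"hand":-1},{"linear":[0,0.0003,0],"dr":[0,0,0],"hand":-1},{"linear":[0,0.0003,0],"dr":[0,0,0],"hand":-1},{"linear":[0,0.0003,0],"dr":[0,0,0],"hand":-1}]'
python3 - <<'E'
from h import *
bot.read_camera("scene")
for n in("amber_rod","amber_cap","jig"):
    for q in bot.place_of("scene",n):
      X=atz("scene",q["xy"],0. if n=="jig" else .0485)
      if abs(X[1]-.19)<.07: print(n,np.round(q["xy"],1),round(q["score"],2),X.round(4))
o=bot.get_obs();print(o["contact_force"],o["eef_pos"],o["t"])
print(bot.hand_in())
E
```

```text
t: 10.9
eef_pos: [0.5121, 0.1573, 0.0612]
tool_rot: [-0.402, 0.401, -0.582, 0.582]
contact_force: [-1.6, -0.7, 10.1]
gripper_width: -0.003
amber_rod [338.8 196.6] 0.59 [0.5248 0.1559 0.0485]
amber_cap [359.3 187.2] 0.62 [0.5296 0.2351 0.0485]
jig [334.6 206.6] 0.57 [0.5057 0.1654 0.    ]
[-2.32161932 -1.05225175  9.94103986] [0.51213716 0.15726803 0.06120846] 11.1
the job is handed in; nothing more can be done
None
```

I lifted the small amber rod from its rest and laid it in the blue jig's vee, with its brass cap towards the red plate. I then pressed it down from above with shut fingers and handed the job in at about 11 s while still pressing. The hand-in gave no verdict.

**Seating and press:** The fingers met the rod at about 67 mm, the height expected for a seated rod. At the end the tool was at 61.2 mm, so the bed should be about 5.8 mm down. The push was about 10 N straight down, with about 2.5 N sideways. From that I work out roughly 6 to 9 N on each vee face, but I couldn't measure the two faces separately.

**Position along the vee:** The picture overlay puts the rod within about 3 mm of centre.

**Checks that disagreed:**
- The two cameras place the jig about 6 mm apart.
- In the last check, the networks' estimates of the rod and jig origins were scattered by about 1 to 2 cm. I relied on the contact height and the overlay instead.
- I did not re-measure the green rod and other bystanders at the end. I saw and felt no sign of touching them.

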